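Hang the lift-off door of the tea cupboard and fasten it

TASK

The little tea cupboard's green door has been taken off and stands in the grey stand: hang it back on the cupboard by lowering its two hinge knuckles right down onto both upright hinge pins, without forcing it. Then swing the door shut and turn the catch on the cupboard's top so that its arm points straight forward, its nose in front of the door. Leave the tin, the mug and the timer where they stand.

Things in the scene. Friction and masses are not known exactly. Their poses are not given: they have to be found in the camera images.
- cabinet: Light-wood tea cupboard, fixed, 110 deep (its x) x 160 wide (its y) x 165 high, open at the front (its -x side, toward the robot). Origin: centre of its underside, z up. At the left (+y) of its front a steel hinge plate carries two upright brass pins, one above the other on one axis 14 mm before the front (x = -69). At the right two rubber buffers stop the shut door.
- hinge_low (a point): Nominal place of the lower pin's shoulder top (fixed in the cupboard: x -69, y +78, z +30; cupboard's axes). The hinge plate is clamped in a slotted track: both real pins together stand anywhere up to 9 mm to either side of this along the cupboard's y. That offset is not reported; feel or see it. Pins 8 mm thick, 16 long above the shoulder, tips narrowed to 5 mm; 100 N will not shift them.
- hinge_up (a point): The same for the upper pin, 90 mm higher. Each shoulder has radius 8 on a bracket 8 mm thick; a knuckle must come to rest on each. Bring the door in from the front or left, knuckles just above the pin tips (higher up, the upper bracket bars the lower knuckle), standing open square to the front (door's x along cupboard's x), so that a gripper on its top edge clears the cupboard.
- door: The loose green door, 0.2 to 0.35 kg; origin at the middle of its underside. Panel 130 wide (x) x 12 thick (y) x 150 high (z). Knuckles at its +x end; outer face +y, with a brass knob 22 mm proud, 45 mm toward -x, 70 mm up. Hung, its underside is 12 mm above the worktop and it swings freely; shut, it has turned +90 degrees about the pins (anticlockwise from above) from standing open square.
- door_center (a point): Centre of the door panel, half-way up, axes as the door's. The plain top edge is 75 mm above and can be gripped across the 12 mm thickness. Knuckles: upright tubes, 18 mm outside, 10 mm bore, 22 long, open at both ends, on one axis 74 mm from here along +x; lower mouths 57 mm below and 33 mm above this point.
- door_edge (a point): Middle of the door's free edge, 65 mm from the centre along the door's -x, half-way up. With the door shut it lies about 67 to 71 mm before the cupboard's origin (cupboard x) and at cupboard y = -61 plus the plate's offset.
- knuckle_low (a point): Centre of the lower mouth of the door's lower knuckle: 74 mm along +x from the door's centre and 57 mm below it. Fully home it is 30 mm above the cupboard's underside. Set down more than about 12 mm aside of the pins, the knuckles pass beside them onto the shoulders: the pin is then felt on one side only, not on both.
- stand: Grey stand with two rows of steel posts, fixed, 100 (its x) x 80 (its y) x 48 high; origin at the centre of its underside. The door starts upright in its slot, along its x (knuckles toward +x), on the base 8 mm above the worktop: lift it straight up by at least 45 mm.
- catch (a joint): Angle of the dark catch arm on the cupboard's top, rad, about an upright pivot at cupboard x -30, y -60: 0 points straight forward (-x), positive is anticlockwise from above; 1.57 points right (-y). Starts at 1.0 to 1.5, stays where left (about 3 N at the knob), no stop at 0. Arm 58 long, 16 wide, top 176 above the underside; at its end a nose hangs to 150, 8 mm before the shut door.
- catch_knob (a point): Middle of the red upright finger post on the catch arm: 14 mm thick, 30 mm high, 40 mm from the pivot; its foot is 15 mm below this point, its top 15 mm above.
- tea_tin: Bystander: round green tea tin, 68 across, 88 high, loose; origin at the centre of its underside.
- mug: Bystander: tall floral mug, 69 x 92 x 118 high, loose; origin at the centre of its underside.
- egg_timer: Bystander: red and white egg timer, 61 across, 52 high, loose; origin at the centre of its underside.

How it is judged:
On the way, in this order (a step that is already met when the one before it is completed fails the run):
1. the door hangs upright with both knuckles fully down on the pins (z of knuckle_low in the frame of cabinet between 0.026 and 0.034 m and x of knuckle_low in the frame of cabinet between -0.073 and -0.065 m and y of knuckle_low in the frame of cabinet between 0.065 and 0.091 m and angle between door_center's own z axis and vertical below 0.07 rad), for 0.3 s.
2. the hung door is shut (all of step 1 and x of door_edge in the frame of cabinet between -0.078 and -0.058 m and y of door_edge in the frame of cabinet below -0.04 m), for 0.2 s.
At the end, for the whole second after the job is handed in: The door hangs with its lower knuckle mouth 30 mm (within 4) above the cupboard's underside and within 4 mm of the pin line fore and aft, tilted less than 0.07 rad, shut with its free edge 58 to 78 mm before the cupboard's origin, at rest; the catch arm points straight forward within 0.17 rad (all of step 2 and value of joint catch between -0.17 and 0.17 rad and linear speed of door below 0.02 m/s); the robot touches nothing.
It fails at once if the door is forced: pressed against the cupboard or its pins with more than 70 N (contact force between door and cabinet above 70 N).
It fails at once if the tea tin is moved by more than 20 mm (distance of tea_tin from where it was at the start of the episode above 0.02 m).
It fails at once if the mug is moved by more than 20 mm (distance of mug from where it was at the start of the episode above 0.02 m).
It fails at once if the egg timer is moved by more than 20 mm (distance of egg_timer from where it was at the start of the episode above 0.02 m).
It also fails if it takes over 72 s, if anything falls off the work surface, if the arm or the gripper's body presses on something with over 40 N, if the wrist force passes 120 N, or if a joint passes its speed limit or range.

ROBOT

A 6-joint arm with a two-finger parallel gripper is mounted at the origin on a cart in front of the work surface, level with it; the furniture and walls round the work are solid. World frame = base frame: x ahead of the robot, y to its left, z up, the work surface at z = 0. Lengths are in m, angles in rad, forces in N, time in s.
With the tool pointing down it reaches from about 0.35 to 0.975 m from the base axis. Payload 4.9 kg.
Tool frame: the origin (TCP) lies midway between the tips of the shut fingers; the grasp point (between the pads) lies 19 mm behind it; z points along the fingers, y is the line along which they close (so a half turn about z gives the same grasp; the last joint's range is limited). The gripper opens to 85 mm and grips with 20 to 120 N. Pads are 22 mm wide; open, the fingers measure 114 mm over their backs; the gripper's body (76 mm by 85 mm) begins 54 mm behind the grasp point. The pads swing forward as they close: fully open they stand 13 mm farther back than shut.
Start: joints at [1.058, 0.053, 1.613, -0, 1.476, -0.119], TCP at [0.24, 0.577, 0.231] pointing down, gripper open.
Joint ranges: [-3.01, 3.01], [-1.01, 2.22], [0.06, 2.58], [-1.02, 4.17], [0.09, 2.62], [-3.14, 3.14]. Speed limits (rad/s): [2.57, 2.57, 3.14, 3.14, 3.14, 3.14].

INTERFACE

Orientations are given as a rotation vector (axis times angle).
In Python, from station import ctrl gives the robot as it stands.
- The arm moves only by the shell command python3 -m handwheel 'ROWS' [FORCE]. ROWS is JSON, a list of rows, each an object with "gripper": the gripper command: -1 is fully open, 1 is shut, values between are in proportion; "offset": the shift along the tool's x, y, z in mm, a list of three; "rotation": the turn, a rotation vector about the tool's x, y, z in rad, a list of three. A call has exactly 8 rows; each row is the pose to reach, as a shift and turn from the pose commanded when the call began, along the tool's axes at that moment; what a row does not reach only later rows make up. A row lasts 1/8 s, in which the tool goes at most 62.5 mm and 10.7 degrees, less where a joint would pass 70% of its speed; a pose out of reach is approached as far as the arm can. A call with a gripper value outside its range is refused whole. The fingers move at their own pace and stop on an object; FORCE is the grip in N (left out, the last holds). Time passes only in rows, so rows that repeat a pose let the fingers close, or fill a call up. It gives the time, the measured TCP pose, the force, the opening and the grip force at its end, in the units of the state.
- ctrl.get_obs(): the state, without advancing time (a new reading comes with each control period).
- ctrl.get_image(name): name is "side" or "top" or "wrist"; returns a dict with "image" (420x560x3 uint8, red, green, blue), "fovy" (degrees; the focal length in pixels is half the picture's height over the tangent of half this angle, whatever the lens; pixels are square), "cx", "cy" (the principal point, pixels), "xyz" and "attitude" of the camera in the world. Camera axes: x right, y up, looking along -z (the intrinsics and any distortion apply to the point x, -y, -z); pixel columns grow to the right and rows downward; lengths in m; the calibration is good to about 2 mm. A picture is of the moment at which its call begins. There is no depth.
- ctrl.finish_job(): hands the job in; it is judged then, once.
The state is a dict: "t": time; "q": joint angles; "dq": joint speeds; "effort": joint torques, N m; "tool_pos": TCP position; "tool_rot": TCP orientation; "contact_force": force on the tool from outside, world axes, zero at the start; "wrist_torque": the same for the moment, N m; "opening": finger opening in m; "grip_force": force on a finger pad.
Only numpy, scipy, OpenCV 4.12 (cv2) and the standard library are available. Lean on these libraries where they do the work, as an engineer would, in place of code of your own. Each camera call takes 0.05 s, during which the arm holds its last target. There are 200 camera calls.

## Working session

There is one attempt and no reset: what is moved stays moved. The work goes in short steps, Python scripts to look and compute and a shell command to move; the robot and the scene stay as the last step left them, time stands still between calls to the robot, and variables do not carry over. Pictures are saved under pics/ and viewed, at most 10 in all, crops included, and the job is handed in when it is done.

```bash
mkdir -p pics; ls
python3 - <<'E'
from station import ctrl
import cv2,json
o=ctrl.get_obs();print({k:(v if isinstance(v,float) else [round(float(x),3) for x in v]) if hasattr(v,'__len__') else v for k,v in o.items()})
for n in ("side","top"):
    d=ctrl.get_image(n);cv2.imwrite(f"pics/{n}0.png",d["image"][:,:,::-1]);print({k:v for k,v in d.items() if k!="image"})
E
```

```text
pics
{'t': 0.0, 'q': [1.058, 0.053, 1.614, 0.0, 1.476, -0.119], 'dq': [0.0, -0.0, 0.002, -0.001, 0.001, -0.001], 'effort': [0.002, -39.368, -37.018, 0.0, 0.007, 0.0], 'tool_pos': [0.24, 0.577, 0.23], 'tool_rot': [-0.614, -3.08, 0.003], 'contact_force': [-0.057, -0.491, 0.211], 'wrist_torque': [0.052, -0.026, -0.053], 'grip_force': 0.0, 'opening': 0.0853623199140595}
{'fovy': 56.07612123329804, 'cx': 279.45624010105234, 'cy': 206.29204632519915, 'xyz': array([0.55899549, 0.92477624, 0.73740085]), 'attitude': array([-0.00650266, -1.45175444, -2.78571174])}
{'fovy': 45.27901550956426, 'cx': 278.53990218674863, 'cy': 204.7097275233269, 'xyz': array([0.23676821, 0.05128835, 1.5431487 ]), 'attitude': array([ 0.16624484, -0.17922559, -1.64341338])}
```

View pics/side0.png

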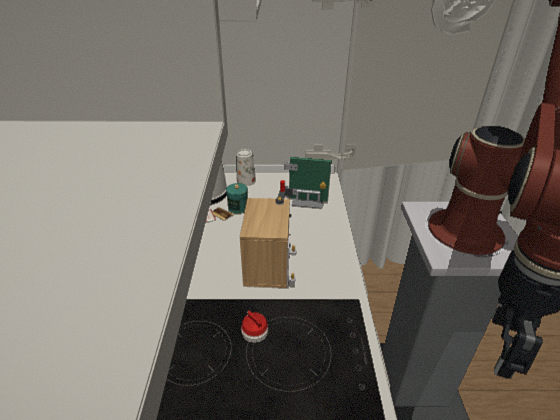

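View pics/top0.png

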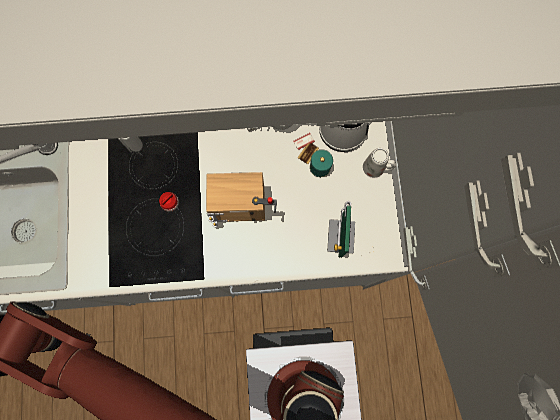

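Side view: the door stands in the stand at about (310,178), the cupboard is at (267,240), and the pins are at (293,250) and (292,280). Top view: the cupboard top is at (235,192), the catch knob at (270,201) and the door at (345,230).

```bash
cat > h.py <<'E'
import numpy as np,cv2
from scipy.spatial.transform import Rotation as R
from station import ctrl
def K(d):
    f=d["image"].shape[0]/2/np.tan(np.radians(d["fovy"])/2); return f
def ray(d,u,v):
    f=K(d); c=np.array([(u-d["cx"])/f,-(v-d["cy"])/f,-1]); return R.from_rotvec(d["attitude"]).apply(c)
def onz(d,u,v,z):
    r=ray(d,u,v); p=np.array(d["xyz"]); return p+r*(z-p[2])/r[2]
def proj(d,P):
    c=R.from_rotvec(d["attitude"]).inv().apply(np.atleast_2d(P)-d["xyz"]); f=K(d)
    return np.c_[d["cx"]-f*c[:,0]/c[:,2], d["cy"]+f*c[:,1]/c[:,2]]
def tri(*obs):
    A=np.zeros((3,3));b=np.zeros(3)
    for d,u,v in obs:
        r=ray(d,u,v);r/=np.linalg.norm(r);M=np.eye(3)-np.outer(r,r);A+=M;b+=M@d["xyz"]
    return np.linalg.solve(A,b)
def crop(d,x0,x1,y0,y1,s,name):
    im=cv2.resize(d["image"][y0:y1,x0:x1,::-1],None,fx=s,fy=s,interpolation=cv2.INTER_CUBIC); cv2.imwrite(f"pics/{name}.png",im)
E
python3 - <<'E'
from h import *
t=ctrl.get_image("top");s=ctrl.get_image("side")
crop(t,195,385,140,270,4,"t1");crop(s,215,355,145,295,4,"s1")
for d,n in((t,"top"),(s,"side")):
    hsv=cv2.cvtColor(d["image"],cv2.COLOR_RGB2HSV)
    for c,lo,hi in(("wood",(8,80,90),(22,255,255)),("green",(65,80,20),(95,255,255)),("red",(172,150,80),(180,255,255)),("red0",(0,180,90),(5,255,255)),("brass",(20,120,120),(32,255,255))):
        m=cv2.inRange(hsv,lo,hi);k,l,st,ce=cv2.connectedComponentsWithStats(m)
        for i in range(1,k):
            if st[i,4]>8 and st[i,4]<9000 and 190<ce[i][0]<385 and 130<ce[i][1]<345: 
                r=cv2.boxPoints(cv2.minAreaRect(np.argwhere(l==i)[:,::-1].astype(np.float32)))
                print(n,c,st[i],ce[i].round(1),r.round(1).tolist())
E
```

```text
top wood [298 143  12  16  69] [303.7 152.2] [[297.1000061035156, 157.39999389648438], [307.3999938964844, 141.89999389648438], [313.6000061035156, 146.10000610351562], [303.29998779296875, 161.5]]
top wood [306 147  13  17  39] [311.5 155.2] [[305.6000061035156, 162.10000610351562], [316.3999938964844, 145.89999389648438], [318.5, 147.3000030517578], [307.70001220703125, 163.5]]
top wood [320 157   4   4  12] [321.6 158.8] [[320.0, 157.0], [323.0, 157.0], [323.0, 160.0], [320.0, 160.0]]
top wood [ 206  172   57   50 2339] [233.7 194. ] [[206.0, 172.0], [262.0, 172.0], [262.0, 221.0], [206.0, 221.0]]
top wood [254 198   4   4  12] [255.5 199.5] [[253.5, 199.5], [255.5, 197.5], [257.5, 199.5], [255.5, 201.5]]
top wood [334 244   8   7  28] [337.2 246.9] [[332.79998779296875, 248.39999389648438], [335.20001220703125, 243.60000610351562], [341.6000061035156, 246.8000030517578], [339.20001220703125, 251.60000610351562]]
top green [310 150  23  27 447] [320.9 162.8] [[309.29998779296875, 175.1999969482422], [311.8999938964844, 148.89999389648438], [333.20001220703125, 151.0], [330.6000061
[... 2359 characters left out ...]
0, 193.0], [306.0, 198.0], [299.0, 198.0]]
side green [291 195   5   3  11] [293.3 196.3] [[291.0, 195.0], [295.0, 195.0], [295.0, 197.0], [291.0, 197.0]]
side green [309 194   8   6  42] [312.9 196.4] [[309.0, 194.0], [316.0, 194.0], [316.0, 199.0], [309.0, 199.0]]
side red0 [281 181   4  11  36] [282.2 186.1] [[281.0, 181.0], [284.0, 181.0], [284.0, 191.0], [281.0, 191.0]]
side red0 [242 311  26  25 403] [253.7 324. ] [[239.3000030517578, 331.1000061035156], [246.39999389648438, 309.79998779296875], [269.20001220703125, 317.3999938964844], [262.1000061035156, 338.70001220703125]]
side brass [320 182   6   4  14] [322.4 183.7] [[320.0, 184.0], [322.5, 181.5], [325.5, 184.5], [323.0, 187.0]]
```

View pics/t1.png

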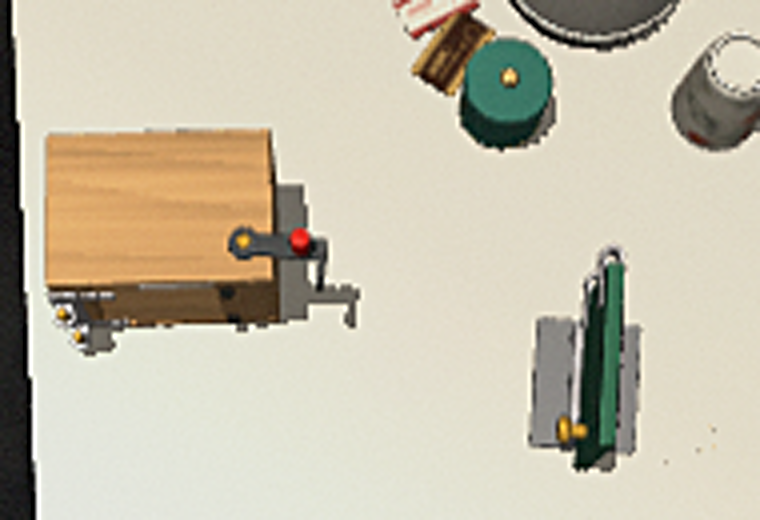

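View pics/s1.png

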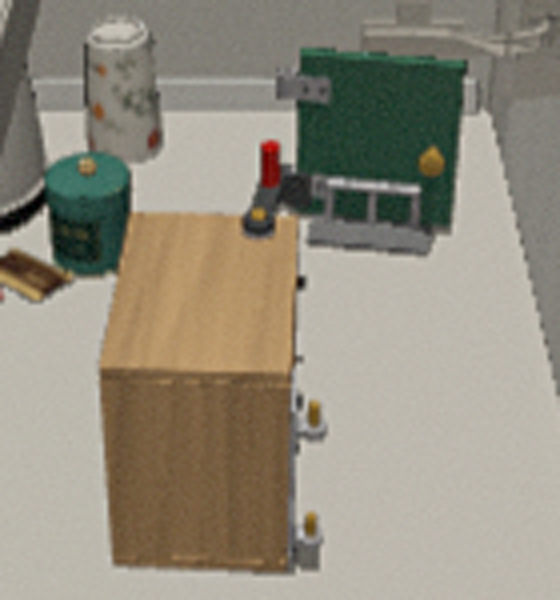

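The top crop shows the cupboard's top corners at crop (46,133), (271,130), (272,279) and (46,286), with pin tips at (62,313) for the upper and (79,335) for the lower. The door's top edge runs from (614,263) to (607,445). In the side crop the pin tips are at (314,403) and (311,514), and the door's top corners at (300,48) and (466,62).

Run:
```python
from h import *
t=ctrl.get_image("top");s=ctrl.get_image("side")
T=lambda x,y:(195+(x+.5)/4-.5,140+(y+.5)/4-.5)
S=lambda x,y:(215+(x+.5)/4-.5,145+(y+.5)/4-.5)
np.set_printoptions(precision=4,suppress=True)
print("cab top");C=[onz(t,*T(*p),.165) for p in((46,133),(271,130),(272,279),(46,286))]
C2=[onz(s,*S(*p),.165) for p in((135,213),(299,216),(295,372),(101,370))] # BR FR FL BL
print(np.array(C));print("side BR FR FL BL",np.array(C2))
print("mean",np.mean(C,0),np.mean(C2,0))
for n,p,q in(("up",(62,313),(314,404)),("low",(79,335),(311,514)),("doortop near/-x",(607,446),(466,62)),("doortop far/+x",(614,263),(300,48)),("catchknobtop",(300,236),(270,144)),("pivot",(243,241),(259,214))):
    X=tri((t,*T(*p)),(s,*S(*q)));print(n,X,"repr",proj(t,X)-T(*p),proj(s,X)-S(*q),"z-plane",onz(t,*T(*p),X[2]))
print("door top on z .158",onz(t,*T(607,446),.158),onz(t,*T(614,263),.158), onz(s,*S(466,62),.158),onz(s,*S(300,48),.158))
```

```text
cab top
[[0.6496 0.2255 0.165 ]
 [0.639  0.066  0.165 ]
 [0.531  0.0731 0.165 ]
 [0.5386 0.231  0.165 ]]
side BR FR FL BL [[0.6366 0.0676 0.165 ]
 [0.5295 0.0707 0.165 ]
 [0.5354 0.2301 0.165 ]
 [0.6458 0.2287 0.165 ]]
mean [0.5895 0.1489 0.165 ] [0.5868 0.1493 0.165 ]
up [0.524  0.2244 0.1363] repr [[-0.0145  0.1147]] [[-0.1363 -0.0371]] z-plane [0.5244 0.2243 0.1363]
low [0.524  0.2235 0.0469] repr [[-0.0301  0.2175]] [[-0.26   -0.0717]] z-plane [0.5247 0.2234 0.0469]
doortop near/-x [ 0.3963 -0.1483  0.1608] repr [[ 0.0055 -0.0401]] [[0.0354 0.0086]] z-plane [ 0.3962 -0.1483  0.1608]
doortop far/+x [ 0.5236 -0.1668  0.1628] repr [[-0.0042  0.058 ]] [[-0.0506 -0.0143]] z-plane [ 0.5238 -0.1669  0.1628]
catchknobtop [0.5493 0.0514 0.2082] repr [[-0.0188  0.264 ]] [[-0.2682 -0.0761]] z-plane [0.5501 0.0513 0.2082]
pivot [0.556  0.0911 0.1802] repr [[-0.0073  0.0987]] [[-0.1041 -0.0293]] z-plane [0.5562 0.091  0.1802]
door top on z .158 [ 0.3965 -0.1487  0.158 ] [ 0.5247 -0.1676  0.158 ] [ 0.3956 -0.1535  0.158 ] [ 0.5231 -0.1758  0.158 ]
```

```bash
cat >> h.py <<'E'
def rel(pos,yaw,flip=0):
    """offset (mm) and rotvec in tool axes from measured pose to: pointing down, tool y along +-(door y at yaw)"""
    o=ctrl.get_obs();T=R.from_rotvec(o["tool_rot"]);best=None
    for s in((1,) if flip==1 else (-1,) if flip==-1 else (1,-1)):
        y=s*np.array([-np.sin(yaw),np.cos(yaw),0]);z=np.array([0,0,-1.]);x=np.cross(y,z)
        r=(T.inv()*R.from_matrix(np.c_[x,y,z])).as_rotvec()
        print("s",s,"off",(T.inv().apply(np.array(pos)-o["tool_pos"])*1000).round(1),"rot",r.round(4))
def st():
    o=ctrl.get_obs();print("t",round(o["t"],2),"p",np.round(o["tool_pos"],4),"yaxis",R.from_rotvec(o["tool_rot"]).as_matrix()[:,1].round(3),"F",np.round(o["contact_force"],1),"M",np.round(o["wrist_torque"],2),"op",round(o["opening"],4),"g",round(o["grip_force"],1),"q6",round(o["q"][5],2))
E
python3 -c "
from h import *
st();rel([.4605,-.158,.26],-.144);print(R.from_rotvec(ctrl.get_obs()['tool_rot']).as_matrix().round(3))"
```

```text
t 0.3 p [0.2397 0.577  0.2309] yaxis [ 0.384  0.923 -0.001] F [0.6 0.1 0.5] M [ 0.01 -0.02  0.01] op 0.0852 g 0.0 q6 -0.12
s 1 off [-485.9 -594.   -28.8] rot [-6.000e-04 -2.000e-04 -2.498e-01]
s -1 off [-485.9 -594.   -28.8] rot [-3.0000e-04  9.0000e-04  2.8918e+00]
[[-0.923  0.384 -0.   ]
 [ 0.384  0.923 -0.001]
 [ 0.    -0.001 -1.   ]]
```

```bash
python3 -m handwheel '[{"gripper":-1,"offset":[-30,-37,-10],"rotation":[0,0,-0.02]},{"gripper":-1,"offset":[-65,-79,-20],"rotation":[0,0,-0.04]},{"gripper":-1,"offset":[-100,-122,-29],"rotation":[0,0,-0.06]},{"gripper":-1,"offset":[-138,-169,-29],"rotation":[0,0,-0.08]},{"gripper":-1,"offset":[-176,-215,-29],"rotation":[0,0,-0.1]},{"gripper":-1,"offset":[-214,-262,-29],"rotation":[0,0,-0.12]},{"gripper":-1,"offset":[-252,-308,-29],"rotation":[0,0,-0.14]},{"gripper":-1,"offset":[-290,-354,-29],"rotation":[0,0,-0.15]}]' 60; python3 -c "
from h import *
st();rel([.4605,-.158,.26],-.144,1)"
```

```text
t: 1.3
tool_pos: [0.3719, 0.1372, 0.2605]
tool_rot: [0.381, 3.117, 0.001]
contact_force: [1.0, 0.7, 0.9]
opening: 0.0859
grip_force: 0.0
t 1.3 p [0.3719 0.1372 0.2605] yaxis [0.241 0.971 0.001] F [1.  0.7 0.9] M [-0.02  0.03  0.02] op 0.0859 g 0.0 q6 -1.16
s 1 off [-157.  -265.2    0.6] rot [ 0.0005  0.0014 -0.099 ]
```

```bash
python3 -m handwheel '[{"gripper":-1,"offset":[-31,-52,0],"rotation":[0,0,-0.02]},{"gripper":-1,"offset":[-62,-105,0],"rotation":[0,0,-0.04]},{"gripper":-1,"offset":[-93,-158,0],"rotation":[0,0,-0.06]},{"gripper":-1,"offset":[-124,-210,0],"rotation":[0,0,-0.08]},{"gripper":-1,"offset":[-150,-253,0],"rotation":[0,0,-0.1]},{"gripper":-1,"offset":[-156,-264,0],"rotation":[0,0,-0.1]},{"gripper":-1,"offset":[-156,-264,0],"rotation":[0,0,-0.1]},{"gripper":-1,"offset":[-156,-264,0],"rotation":[0,0,-0.1]}]' 60
python3 - <<'E'
from h import *
st();rel([.4605,-.158,.12],-.144,1)
d=ctrl.get_image("wrist");cv2.imwrite("pics/w1.png",d["image"][:,:,::-1]);print({k:v for k,v in d.items() if k!="image"})
E
```

```text
t: 2.3
tool_pos: [0.4593, -0.1537, 0.2603]
tool_rot: [0.224, 3.134, 0.001]
contact_force: [0.7, 0.4, -0.4]
opening: 0.0853
grip_force: 0.0
t 2.3 p [ 0.4593 -0.1537  0.2603] yaxis [0.142 0.99  0.   ] F [ 0.7  0.4 -0.4] M [-0.01 -0.03  0.01] op 0.0853 g 0.0 q6 -1.91
s 1 off [ -1.8  -4.2 140.3] rot [0.0004 0.     0.0016]
{'fovy': 70.01095054132048, 'cx': 278.65258553421705, 'cy': 208.44346637502989, 'xyz': array([ 0.37840877, -0.14266514,  0.40199035]), 'attitude': array([-0.26338952, -0.22767441,  1.41474248])}
```

View pics/w1.png

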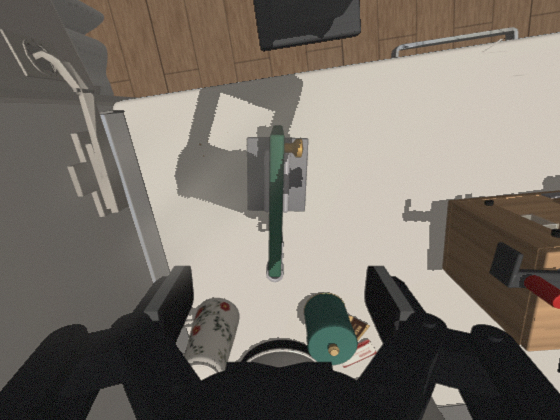

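Wrist view: the door's top edge runs from (277,128) to (275,262), with the upper knuckle at (275,270). The door is centred between the fingers in columns (fingers at about 180 and 378).

Run:
```python
from h import *
np.set_printoptions(precision=4,suppress=True)
d=ctrl.get_image("wrist")
m=cv2.inRange(cv2.cvtColor(d["image"],cv2.COLOR_RGB2HSV),(65,80,20),(95,255,255));m[:,:255]=0;m[:,295:]=0;m[285:]=0
ys=np.where(m.any(1))[0];print(ys.min(),ys.max())
for v in(128,140,180,220,250,258,262):
    u=np.where(m[v])[0];print(v,u.min(),u.max(),onz(d,u.min(),v,.158),onz(d,u.max(),v,.158))
print(onz(d,275,270,.138), onz(d,277,ys.min(),.158))
c=np.array([.4605,-.158]);x=np.array([np.cos(-.144),np.sin(-.144)])
print("expected far, near, knuckle px",proj(d,[[*(c+.065*x),.158],[*(c-.065*x),.158],[*(c+.074*x),.138]]))
```

```text
195 275Traceback (most recent call last):
  File "<stdin>", line 7, in <module>
    return umr_minimum(a, axis, None, out, keepdims, initial, where)
ValueError: zero-size array to reduction operation minimum which has no identity
```

Run:
```python
from h import *
np.set_printoptions(precision=4,suppress=True)
d=ctrl.get_image("wrist");im=d["image"].astype(int)
m=(im[...,1]>im[...,0]+12)&(im[...,1]>im[...,2]+3);m[:,:255]=0;m[:,295:]=0;m[285:]=0
ys=np.where(m.any(1))[0];print(ys.min(),ys.max())
for v in range(128,270,14):
    u=np.where(m[v])[0]
    if len(u):print(v,u.min(),u.max(),onz(d,u.min(),v,.158)[:2],onz(d,u.max(),v,.158)[:2])
print(onz(d,275,270,.138), onz(d,277,128,.158))
c=np.array([.4605,-.158]);x=np.array([np.cos(-.144),np.sin(-.144)])
print("expected far, near, knuckle px",proj(d,[[*(c+.065*x),.158],[*(c-.065*x),.158],[*(c+.074*x),.138]]))
```

```text
134 276
142 270 283 [ 0.4021 -0.1531] [ 0.4036 -0.1428]
156 270 282 [ 0.4131 -0.1548] [ 0.4145 -0.1452]
170 270 278 [ 0.4245 -0.1565] [ 0.4254 -0.15  ]
184 274 282 [ 0.4366 -0.155 ] [ 0.4376 -0.1484]
198 271 280 [ 0.4483 -0.1593] [ 0.4494 -0.1518]
212 270 280 [ 0.4606 -0.1621] [ 0.4618 -0.1535]
226 270 280 [ 0.4734 -0.164 ] [ 0.4746 -0.1554]
240 270 280 [ 0.4866 -0.166 ] [ 0.4879 -0.1572]
254 270 280 [ 0.5002 -0.1681] [ 0.5015 -0.1592]
268 270 280 [ 0.5143 -0.1703] [ 0.5156 -0.1612]
[ 0.5284 -0.168   0.138 ] [ 0.3922 -0.146   0.158 ]
expected far, near, knuckle px [[274.8431 277.5159]
 [274.4262 133.6112]
 [275.1202 274.7475]]
```

```bash
python3 -m handwheel '[{"gripper":-1,"offset":[-1.5,-4,30],"rotation":[0,0,0]},{"gripper":-1,"offset":[-1.5,-4,80],"rotation":[0,0,0]},{"gripper":-1,"offset":[-1.5,-4,125],"rotation":[0,0,0]},{"gripper":-1,"offset":[-1.5,-4,140],"rotation":[0,0,0]},{"gripper":-1,"offset":[-1.5,-4,140],"rotation":[0,0,0]},{"gripper":0.3,"offset":[-1.5,-4,140],"rotation":[0,0,0]},{"gripper":1,"offset":[-1.5,-4,140],"rotation":[0,0,0]},{"gripper":1,"offset":[-1.5,-4,140],"rotation":[0,0,0]}]' 60; python3 -m handwheel '[{"gripper":1,"offset":[0,0,0],"rotation":[0,0,0]},{"gripper":1,"offset":[0,0,0],"rotation":[0,0,0]},{"gripper":1,"offset":[0,0,0],"rotation":[0,0,0]},{"gripper":1,"offset":[0,0,0],"rotation":[0,0,0]},{"gripper":1,"offset":[0,0,0],"rotation":[0,0,0]},{"gripper":1,"offset":[0,0,0],"rotation":[0,0,0]},{"gripper":1,"offset":[0,0,-2],"rotation":[0,0,0]},{"gripper":1,"offset":[0,0,-5],"rotation":[0,0,0]}]' 80; python3 -c "
from h import *
st()"
```

```text
t: 3.45
tool_pos: [0.461, -0.1594, 0.1216]
tool_rot: [0.226, 3.131, -0.001]
contact_force: [0.4, 1.0, 0.5]
opening: 0.0323
grip_force: 0.0
t: 4.45
tool_pos: [0.4593, -0.1586, 0.1239]
tool_rot: [-0.225, -3.131, -0.001]
contact_force: [0.7, 3.1, -2.5]
opening: 0.0109
grip_force: 77.7
t 4.45 p [ 0.4593 -0.1586  0.1239] yaxis [0.143 0.99  0.001] F [ 0.7  3.1 -2.5] M [ 0.53 -0.15 -0.09] op 0.0109 g 77.7 q6 -1.91
```

```bash
python3 -m handwheel '[{"gripper":1,"offset":[0,0,-8],"rotation":[0,0,0]},{"gripper":1,"offset":[0,0,-18],"rotation":[0,0,0]},{"gripper":1,"offset":[0,0,-28],"rotation":[0,0,0]},{"gripper":1,"offset":[0,0,-38],"rotation":[0,0,0]},{"gripper":1,"offset":[0,0,-46],"rotation":[0,0,0]},{"gripper":1,"offset":[0,0,-50],"rotation":[0,0,0]},{"gripper":1,"offset":[0,0,-50],"rotation":[0,0,0]},{"gripper":1,"offset":[0,0,-50],"rotation":[0,0,0]}]' 80
python3 - <<'E'
from h import *
np.set_printoptions(precision=4,suppress=True)
st();rel([.385,.2325,.174],-.047,1)
for n in("side","top"):
    d=ctrl.get_image(n);cv2.imwrite(f"pics/{n}2.png",d["image"][:,:,::-1])
    if n=="side":crop(d,260,360,125,225,5,"s2")
E
```

```text
t: 5.45
tool_pos: [0.4601, -0.159, 0.1749]
tool_rot: [-0.226, -3.133, -0.0]
contact_force: [-0.2, -0.8, -2.2]
opening: 0.0108
grip_force: 78.2
t 5.45 p [ 0.4601 -0.159   0.1749] yaxis [0.143 0.99  0.   ] F [-0.2 -0.8 -2.2] M [-0.02  0.02 -0.04] op 0.0108 g 78.2 q6 -1.91
s 1 off [130.4 376.7   1. ] rot [ 0.0001 -0.0007 -0.0968]
```

View pics/s2.png

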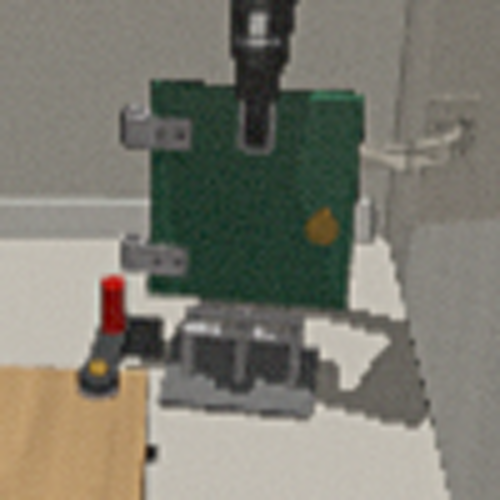

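The door hangs level in the gripper. Finger and door centre are both at about crop column 257, and it is clear of the stand.

```bash
python3 -m handwheel '[{"gripper":1,"offset":[20,10,0],"rotation":[0,0,0]},{"gripper":1,"offset":[45,35,0],"rotation":[0,0,-0.01]},{"gripper":1,"offset":[70,70,0],"rotation":[0,0,-0.02]},{"gripper":1,"offset":[90,110,0],"rotation":[0,0,-0.04]},{"gripper":1,"offset":[105,150,0],"rotation":[0,0,-0.06]},{"gripper":1,"offset":[115,190,0],"rotation":[0,0,-0.08]},{"gripper":1,"offset":[122,230,0],"rotation":[0,0,-0.09]},{"gripper":1,"offset":[127,270,0],"rotation":[0,0,-0.097]}]' 80;  python3 -m handwheel '[{"gripper":1,"offset":[-1,40,0],"rotation":[0,0,0]},{"gripper":1,"offset":[-3,75,0],"rotation":[0,0,0]},{"gripper":1,"offset":[-5,95,0],"rotation":[0,0,0]},{"gripper":1,"offset":[-7,104,0],"rotation":[0,0,0]},{"gripper":1,"offset":[-7,104,0],"rotation":[0,0,0]},{"gripper":1,"offset":[-7,104,0],"rotation":[0,0,0]},{"gripper":1,"offset":[-7,104,0],"rotation":[0,0,0]},{"gripper":1,"offset":[-7,104,0],"rotation":[0,0,0]}]' 80
python3 - <<'E'
from h import *
st();rel([.450,.2277,.160],-.047,1)
for n in("wrist","top","side"):
    d=ctrl.get_image(n);cv2.imwrite(f"pics/{n}3.png",d["image"][:,:,::-1])
E
```

```text
t: 6.55
tool_pos: [0.373, 0.1277, 0.1752]
tool_rot: [0.073, 3.14, -0.0]
contact_force: [0.9, 0.3, -2.0]
opening: 0.0116
grip_force: 78.1
t: 7.55
tool_pos: [0.3853, 0.2295, 0.1754]
tool_rot: [0.075, 3.14, -0.0]
contact_force: [0.4, -0.0, -2.9]
opening: 0.0111
grip_force: 78.5
t 7.55 p [0.3853 0.2295 0.1754] yaxis [0.048 0.999 0.   ] F [ 0.4 -0.  -2.9] M [ 0.01 -0.01 -0.03] op 0.0111 g 78.5 q6 -1.15
s 1 off [-64.7   1.3  15.4] rot [ 0.      0.0003 -0.0006]
```

View pics/wrist3.png

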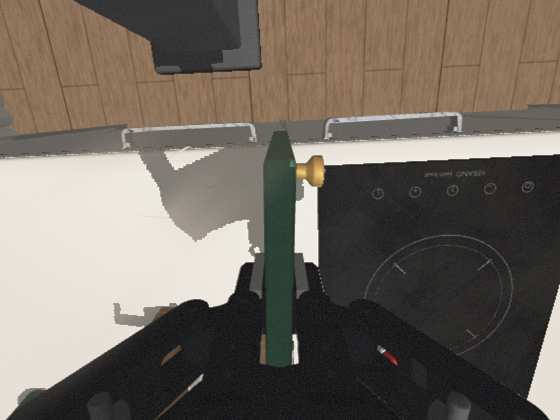

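Wrist view: the door hangs square, its top edge's near end at (280,133) and the knuckle end hidden behind the fingers. Next I move over the pins and check with the fixed cameras.

```bash
python3 -m handwheel '[{"gripper":1,"offset":[-10,1,5],"rotation":[0,0,0]},{"gripper":1,"offset":[-25,1,10],"rotation":[0,0,0]},{"gripper":1,"offset":[-40,1,15],"rotation":[0,0,0]},{"gripper":1,"offset":[-52,1,20],"rotation":[0,0,0]},{"gripper":1,"offset":[-61,1,24],"rotation":[0,0,0]},{"gripper":1,"offset":[-64.5,1,25],"rotation":[0,0,0]},{"gripper":1,"offset":[-64.5,1,25],"rotation":[0,0,0]},{"gripper":1,"offset":[-64.5,1,25],"rotation":[0,0,0]}]' 80
python3 - <<'E'
from h import *
st()
t=ctrl.get_image("top");s=ctrl.get_image("side")
a=cv2.resize(t["image"][180:240,190:250,::-1],None,fx=6.6,fy=6.6,interpolation=cv2.INTER_CUBIC)
b=cv2.resize(s["image"][215:295,265:345,::-1],None,fx=4.95,fy=4.95,interpolation=cv2.INTER_CUBIC)
cv2.imwrite("pics/c4.png",np.hstack([a,b]))
p=np.array([.524,.224])
# expected knuckle top (upper: z=.030+.026+.09+.022) and upper mouth
for z in(.168,.146,.056): print(z,proj(t,[*p,z]),(proj(t,[*p,z])-[190,180]+.5)*6.6,proj(s,[*p,z]),(proj(s,[*p,z])-[265,215]+.5)*4.95+[396,0])
E
```

```text
t: 8.7
tool_pos: [0.4495, 0.228, 0.1505]
tool_rot: [0.073, 3.141, 0.0]
contact_force: [-0.5, 0.3, -1.7]
opening: 0.0108
grip_force: 78.4
t 8.7 p [0.4495 0.228  0.1505] yaxis [0.047 0.999 0.   ] F [-0.5  0.3 -1.7] M [0.02 0.02 0.01] op 0.0108 g 78.4 q6 -1.2
0.168 [[208.72499244 215.82246758]] [[126.88495013 239.72828605]] [[293.31920583 234.90871544]] [[538.65506884 101.02314143]]
0.146 [[209.78270631 217.33606651]] [[133.86586165 249.71803897]] [[293.09179898 242.29953163]] [[537.52940497 137.60768159]]
0.056 [[213.7965603  223.07993097]] [[160.35729798 287.62754438]] [[292.22335739 270.52424164]] [[533.23061906 277.31999614]]
```

View pics/c4.png

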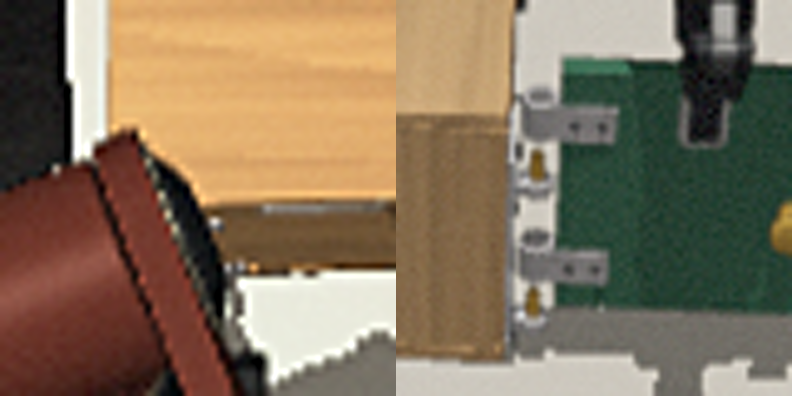

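Side view (right half): the knuckle tubes at (541,95) and (536,236) sit directly over the pins at (538,160) and (533,297), about 0.5 px (1.5 mm) too far toward the robot. The arm blocks the top view. I nudge +x and feel downward.

```bash
python3 -m handwheel '[{"gripper":1,"offset":[-1.5,0.5,0],"rotation":[0,0,0]},{"gripper":1,"offset":[-1.5,0.5,3],"rotation":[0,0,0]},{"gripper":1,"offset":[-1.5,0.5,6],"rotation":[0,0,0]},{"gripper":1,"offset":[-1.5,0.5,8],"rotation":[0,0,0]},{"gripper":1,"offset":[-1.5,0.5,10],"rotation":[0,0,0]},{"gripper":1,"offset":[-1.5,0.5,11],"rotation":[0,0,0]},{"gripper":1,"offset":[-1.5,0.5,12],"rotation":[0,0,0]},{"gripper":1,"offset":[-1.5,0.5,12],"rotation":[0,0,0]}]' 60; python3 -c "
from h import *
st()"
```

```text
t: 9.8
tool_pos: [0.4512, 0.2287, 0.1389]
tool_rot: [0.073, 3.141, 0.001]
contact_force: [-3.6, 1.6, 2.1]
opening: 0.0111
grip_force: 79.1
t 9.8 p [0.4512 0.2287 0.1389] yaxis [0.046 0.999 0.001] F [-3.6  1.6  2.1] M [0.34 0.41 0.11] op 0.0111 g 79.1 q6 -1.2
```

```bash
python3 -m handwheel '[{"gripper":1,"offset":[0.7,0.3,0],"rotation":[0,0,0]},{"gripper":1,"offset":[1.2,0.6,0],"rotation":[0,0,0]},{"gripper":1,"offset":[1.2,0.6,1],"rotation":[0,0,0]},{"gripper":1,"offset":[1.2,0.6,1.5],"rotation":[0,0,0]},{"gripper":1,"offset":[1.2,0.6,2],"rotation":[0,0,0]},{"gripper":1,"offset":[1.2,0.6,2.5],"rotation":[0,0,0]},{"gripper":1,"offset":[1.2,0.6,3],"rotation":[0,0,0]},{"gripper":1,"offset":[1.2,0.6,3],"rotation":[0,0,0]}]' 60; python3 -c "
from h import *
st()"
```

```text
t: 10.8
tool_pos: [0.4501, 0.2292, 0.1354]
tool_rot: [0.073, 3.14, 0.001]
contact_force: [1.1, 4.3, -1.0]
opening: 0.0112
grip_force: 78.7
t 10.8 p [0.4501 0.2292 0.1354] yaxis [0.047 0.999 0.   ] F [ 1.1  4.3 -1. ] M [ 0.7  -0.25  0.27] op 0.0112 g 78.7 q6 -1.2
```

```bash
python3 -m handwheel '[{"gripper":1,"offset":[0,0.7,0],"rotation":[0,0,0]},{"gripper":1,"offset":[0.2,1.2,0],"rotation":[0,0,0]},{"gripper":1,"offset":[0.2,1.2,1],"rotation":[0,0,0]},{"gripper":1,"offset":[0.2,1.2,2],"rotation":[0,0,0]},{"gripper":1,"offset":[0.2,1.2,3],"rotation":[0,0,0]},{"gripper":1,"offset":[0.2,1.2,4],"rotation":[0,0,0]},{"gripper":1,"offset":[0.2,1.2,4],"rotation":[0,0,0]},{"gripper":1,"offset":[0.2,1.2,4],"rotation":[0,0,0]}]' 60; python3 -c "
from h import *
st()"
```

```text
t: 11.8
tool_pos: [0.4497, 0.2301, 0.131]
tool_rot: [-0.074, -3.14, 0.001]
contact_force: [1.0, 0.9, -2.6]
opening: 0.0109
grip_force: 78.3
t 11.8 p [0.4497 0.2301 0.131 ] yaxis [ 0.047  0.999 -0.   ] F [ 1.   0.9 -2.6] M [ 0.06 -0.08  0.07] op 0.0109 g 78.3 q6 -1.2
```

```bash
python3 -m handwheel '[{"gripper":1,"offset":[0,0,1.5],"rotation":[0,0,0]},{"gripper":1,"offset":[0,0,3],"rotation":[0,0,0]},{"gripper":1,"offset":[0,0,4],"rotation":[0,0,0]},{"gripper":1,"offset":[0,1,4],"rotation":[0,0,0]},{"gripper":1,"offset":[0,2,4],"rotation":[0,0,0]},{"gripper":1,"offset":[0,2.5,4],"rotation":[0,0,0]},{"gripper":1,"offset":[0,2.5,4],"rotation":[0,0,0]},{"gripper":1,"offset":[0,2.5,4],"rotation":[0,0,0]}]' 60; python3 -c "
from h import *
st()"; python3 -m handwheel '[{"gripper":1,"offset":[0,-2,0],"rotation":[0,0,0]},{"gripper":1,"offset":[0,-2.5,0.5],"rotation":[0,0,0]},{"gripper":1,"offset":[0,-2.5,1],"rotation":[0,0,0]},{"gripper":1,"offset":[0,-2.5,1.5],"rotation":[0,0,0]},{"gripper":1,"offset":[0,-2.5,2],"rotation":[0,0,0]},{"gripper":1,"offset":[0,-2.5,2.5],"rotation":[0,0,0]},{"gripper":1,"offset":[0,-2.5,2.5],"rotation":[0,0,0]},{"gripper":1,"offset":[0,-2.5,2.5],"rotation":[0,0,0]}]' 60; python3 -c "
from h import *
st()"
```

```text
t: 12.8
tool_pos: [0.4501, 0.2323, 0.1273]
tool_rot: [-0.074, -3.141, 0.001]
contact_force: [-0.4, -3.7, -2.8]
opening: 0.0111
grip_force: 78.6
t 12.8 p [0.4501 0.2323 0.1273] yaxis [ 0.047  0.999 -0.001] F [-0.4 -3.7 -2.8] M [-0.75 -0.09 -0.17] op 0.0111 g 78.6 q6 -1.19
t: 13.8
tool_pos: [0.4499, 0.2302, 0.1249]
tool_rot: [0.073, 3.141, 0.0]
contact_force: [0.8, 0.3, -1.4]
opening: 0.0111
grip_force: 78.6
t 13.8 p [0.4499 0.2302 0.1249] yaxis [0.047 0.999 0.   ] F [ 0.8  0.3 -1.4] M [-0.02  0.04  0.02] op 0.0111 g 78.6 q6 -1.2
```

Felt on both sides: the knuckles are on the pins. I lower the last bit onto the shoulders.

```bash
python3 -m handwheel '[{"gripper":1,"offset":[0,0,0.5],"rotation":[0,0,0]},{"gripper":1,"offset":[0,0,1],"rotation":[0,0,0]},{"gripper":1,"offset":[0,0,1.5],"rotation":[0,0,0]},{"gripper":1,"offset":[0,0,2],"rotation":[0,0,0]},{"gripper":1,"offset":[0,0,2],"rotation":[0,0,0]},{"gripper":1,"offset":[0,0,2],"rotation":[0,0,0]},{"gripper":1,"offset":[0,0,2],"rotation":[0,0,0]},{"gripper":1,"offset":[0,0,2],"rotation":[0,0,0]}]' 60; python3 -c "
from h import *
st()"
```

```text
t: 14.8
tool_pos: [0.4503, 0.2305, 0.1246]
tool_rot: [0.073, 3.14, 0.001]
contact_force: [-6.3, -0.3, 7.8]
opening: 0.011
grip_force: 80.0
t 14.8 p [0.4503 0.2305 0.1246] yaxis [0.047 0.999 0.   ] F [-6.3 -0.3  7.8] M [-0.26  0.58 -0.11] op 0.011 g 80.0 q6 -1.2
```

```bash
python3 -m handwheel '[{"gripper":0.6,"offset":[0,0,0.5],"rotation":[0,0,0]},{"gripper":0.4,"offset":[0,0,0],"rotation":[0,0,0]},{"gripper":0.2,"offset":[0,0,0],"rotation":[0,0,0]},{"gripper":0,"offset":[0,0,0],"rotation":[0,0,0]},{"gripper":0,"offset":[0,0,0],"rotation":[0,0,0]},{"gripper":0,"offset":[0,0,-15],"rotation":[0,0,0]},{"gripper":0,"offset":[0,0,-45],"rotation":[0,0,0]},{"gripper":0,"offset":[0,0,-75],"rotation":[0,0,0]}]' 60
python3 - <<'E'
from h import *
st()
s=ctrl.get_image("side")
b=cv2.resize(s["image"][205:305,255:365,::-1],None,fx=5,fy=5,interpolation=cv2.INTER_CUBIC);cv2.imwrite("pics/s5.png",b)
E
```

```text
t: 15.8
tool_pos: [0.45, 0.2303, 0.1997]
tool_rot: [0.073, 3.14, 0.0]
contact_force: [-0.1, -0.1, 0.3]
opening: 0.0426
grip_force: 0.0
t 15.8 p [0.45   0.2303 0.1997] yaxis [0.047 0.999 0.   ] F [-0.1 -0.1  0.3] M [ 0.02 -0.04  0.04] op 0.0426 g 0.0 q6 -1.2
```

View pics/s5.png

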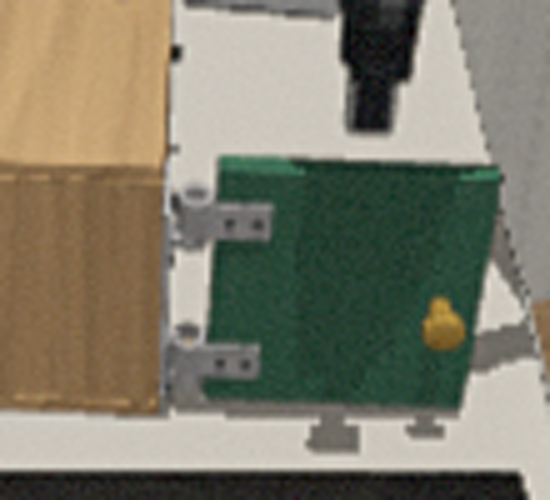

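Side crop: the door hangs upright on both pins, with both knuckles seated at (195,225) and (187,360), standing open, and the gripper free above it. Next I go to the outer side, close the fingers and push.

```bash
python3 -m handwheel '[{"gripper":1,"offset":[3,25,0],"rotation":[0,0,0]},{"gripper":1,"offset":[6,48,0],"rotation":[0,0,0]},{"gripper":1,"offset":[6,48,0],"rotation":[0,0,0]},{"gripper":1,"offset":[6,48,20],"rotation":[0,0,0]},{"gripper":1,"offset":[6,48,45],"rotation":[0,0,0]},{"gripper":1,"offset":[6,48,62],"rotation":[0,0,0]},{"gripper":1,"offset":[6,48,62],"rotation":[0,0,0]},{"gripper":1,"offset":[6,48,62],"rotation":[0,0,0]}]' 60
python3 - <<'E'
from h import *
st()
for th in np.radians([5,15,25,35,45,55,65,75,82,88]):
    X=-80*np.cos(th)-20*np.sin(th);Y=-80*np.sin(th)+20*np.cos(th); print(round(np.degrees(th)),"tool off",round(-(X+80),1),round(Y-48,1))
E
```

```text
t: 16.85
tool_pos: [0.4466, 0.2784, 0.1364]
tool_rot: [0.074, 3.14, 0.001]
contact_force: [0.8, 1.3, 1.2]
opening: -0.0003
grip_force: 0.0
t 16.85 p [0.4466 0.2784 0.1364] yaxis [0.047 0.999 0.   ] F [0.8 1.3 1.2] M [-0.03 -0.    0.03] op -0.0003 g 0.0 q6 -1.11
5 tool off 1.4 -35.0
15 tool off 2.5 -49.4
25 tool off 1.0 -63.7
35 tool off -3.0 -77.5
45 tool off -9.3 -90.4
55 tool off -17.7 -102.1
65 tool off -28.1 -112.1
75 tool off -40.0 -120.1
82 tool off -49.1 -124.4
88 tool off -57.2 -127.3
```

```bash
python3 -m handwheel '[{"gripper":1,"offset":[1,-15,0],"rotation":[0,0,0]},{"gripper":1,"offset":[1.5,-35,0],"rotation":[0,0,0]},{"gripper":1,"offset":[2.5,-49,0],"rotation":[0,0,0]},{"gripper":1,"offset":[1,-63,0],"rotation":[0,0,0]},{"gripper":1,"offset":[-3,-77,0],"rotation":[0,0,0]},{"gripper":1,"offset":[-9,-90,0],"rotation":[0,0,0]},{"gripper":1,"offset":[-17,-102,0],"rotation":[0,0,0]},{"gripper":1,"offset":[-17,-102,0],"rotation":[0,0,0]}]' 60; python3 -m handwheel '[{"gripper":1,"offset":[-5,-5,0],"rotation":[0,0,0]},{"gripper":1,"offset":[-11,-10,0],"rotation":[0,0,0]},{"gripper":1,"offset":[-17,-14,0],"rotation":[0,0,0]},{"gripper":1,"offset":[-23,-18,0],"rotation":[0,0,0]},{"gripper":1,"offset":[-28,-20,0],"rotation":[0,0,0]},{"gripper":1,"offset":[-32,-22,0],"rotation":[0,0,0]},{"gripper":1,"offset":[-32,-22,0],"rotation":[0,0,0]},{"gripper":1,"offset":[-32,-22,0],"rotation":[0,0,0]}]' 60
python3 - <<'E'
from h import *
st()
s=ctrl.get_image("side");t=ctrl.get_image("top")
cv2.imwrite("pics/c6.png",np.hstack([cv2.resize(t["image"][150:250,190:290,::-1],None,fx=4,fy=4),cv2.resize(s["image"][185:285,240:340,::-1],None,fx=4,fy=4)]))
E
```

```text
t: 17.85
tool_pos: [0.459, 0.1749, 0.1359]
tool_rot: [-0.076, -3.141, 0.0]
contact_force: [0.8, -0.1, -0.1]
opening: 0.0003
grip_force: 0.0
t: 18.85
tool_pos: [0.4892, 0.1523, 0.1357]
tool_rot: [-0.073, -3.141, 0.0]
contact_force: [0.5, -1.1, 0.2]
opening: 0.0002
grip_force: 0.0
t 18.85 p [0.4892 0.1523 0.1357] yaxis [ 0.047  0.999 -0.   ] F [ 0.5 -1.1  0.2] M [-0.05 -0.03  0.05] op 0.0002 g 0.0 q6 -1.37
```

```bash
python3 -m handwheel '[{"gripper":1,"offset":[-3,-1,0],"rotation":[0,0,0]},{"gripper":1,"offset":[-6,-2,0],"rotation":[0,0,0]},{"gripper":1,"offset":[-8,-2,0],"rotation":[0,0,0]},{"gripper":1,"offset":[-10,-2,0],"rotation":[0,0,0]},{"gripper":1,"offset":[-12,-2,0],"rotation":[0,0,0]},{"gripper":1,"offset":[-13,-2,0],"rotation":[0,0,0]},{"gripper":1,"offset":[-14,-2,0],"rotation":[0,0,0]},{"gripper":1,"offset":[-14,-2,0],"rotation":[0,0,0]}]' 60
python3 - <<'E'
from h import *
st()
s=ctrl.get_image("side");t=ctrl.get_image("top")
cv2.imwrite("pics/c7.png",np.hstack([cv2.resize(t["image"][150:250,190:290,::-1],None,fx=4,fy=4),cv2.resize(s["image"][185:285,240:340,::-1],None,fx=4,fy=4)]))
E
```

```text
t: 19.95
tool_pos: [0.5032, 0.1496, 0.1358]
tool_rot: [-0.073, -3.141, 0.0]
contact_force: [0.1, -0.1, -0.4]
opening: 0.0002
grip_force: 0.1
t 19.95 p [0.5032 0.1496 0.1358] yaxis [ 0.047  0.999 -0.   ] F [ 0.1 -0.1 -0.4] M [ 0.03  0.05 -0.  ] op 0.0002 g 0.1 q6 -1.38
```

```bash
python3 -m handwheel '[{"gripper":1,"offset":[-1,0,0],"rotation":[0,0,0]},{"gripper":1,"offset":[-2,0,0],"rotation":[0,0,0]},{"gripper":1,"offset":[-3,0,0],"rotation":[0,0,0]},{"gripper":1,"offset":[-4,0,0],"rotation":[0,0,0]},{"gripper":1,"offset":[-4,0,0],"rotation":[0,0,0]},{"gripper":1,"offset":[-4,0,0],"rotation":[0,0,0]},{"gripper":1,"offset":[-4,0,0],"rotation":[0,0,0]},{"gripper":1,"offset":[-4,0,0],"rotation":[0,0,0]}]' 60; python3 -c "
from h import *
np.set_printoptions(precision=4,suppress=True)
st()
s=ctrl.get_image('side');im=s['image'].astype(int)
m=(im[...,1]>im[...,0]+12)&(im[...,1]>im[...,2]+3);m[:,:278]=0;m[:,345:]=0
k,l,stt,ce=cv2.connectedComponentsWithStats(m.astype(np.uint8))
print([(stt[i].tolist(),ce[i].round(1)) for i in range(1,k) if stt[i,4]>5])
p=np.array([.524,.2267]);R_=lambda a:np.array([[np.cos(a),-np.sin(a)],[np.sin(a),np.cos(a)]])
for th in(0,.1,.3):
  P=[[*(p+R_(-.047+np.pi/2-th)@np.array([x,y])),z] for z in(.012,.162) for x in(-.009,-.139) for y in(.006,)]
  print(th,proj(s,P).round(1).tolist())
"
```

```text
t: 21.05
tool_pos: [0.5057, 0.1495, 0.1358]
tool_rot: [-0.073, -3.137, 0.001]
contact_force: [-6.9, -1.0, 4.6]
opening: 0.0001
grip_force: 3.6
t 21.05 p [0.5057 0.1495 0.1358] yaxis [ 0.047  0.999 -0.   ] F [-6.9 -1.   4.6] M [-0.01  1.17  0.05] op 0.0001 g 3.6 q6 -1.38
[([291, 204, 5, 37, 148], array([293.1, 224.2])), ([291, 256, 5, 14, 55], array([292.6, 262.1]))]
0 [[294.3, 281.5], [295.0, 247.6], [296.0, 235.3], [296.5, 203.4]]
0.1 [[294.6, 281.7], [299.9, 248.1], [296.3, 235.5], [301.9, 203.8]]
0.3 [[295.2, 282.2], [309.7, 250.0], [297.0, 235.9], [312.5, 205.6]]
```

The door is shut against its buffers (7 N felt, and the green lies on the expected line). Back off and go above the catch knob.

```bash
python3 -m handwheel '[{"gripper":1,"offset":[12,0,0],"rotation":[0,0,0]},{"gripper":1,"offset":[35,0,0],"rotation":[0,0,0]},{"gripper":1,"offset":[35,0,-50],"rotation":[0,0,0]},{"gripper":1,"offset":[35,0,-105],"rotation":[0,0,0.15]},{"gripper":0,"offset":[10,-30,-120],"rotation":[0,0,0.3]},{"gripper":0,"offset":[-20,-65,-120],"rotation":[0,0,0.45]},{"gripper":0,"offset":[-48,-96,-115],"rotation":[0,0,0.6]},{"gripper":0,"offset":[-48,-96,-105],"rotation":[0,0,0.75]}]' 20
python3 - <<'E'
from h import *
np.set_printoptions(precision=4,suppress=True)
st();rel([.5488,.0513,.182],-.047-.75,1)
o=ctrl.get_obs();print(o["q"])
s=ctrl.get_image("side");t=ctrl.get_image("top");w=ctrl.get_image("wrist")
for n,d in(("side",s),("wrist",w)):
    m=cv2.inRange(cv2.cvtColor(d["image"],cv2.COLOR_RGB2HSV),(0,170,80),(6,255,255));k,l,q,ce=cv2.connectedComponentsWithStats(m)
    print(n,[(q[i].tolist(),ce[i].round(1)) for i in range(1,k) if q[i,4]>15])
    print(proj(d,[[.5488,.0513,.206],[.5488,.0513,.191],[.5488,.0513,.176]]).round(1).tolist())
E
```

```text
t: 22.1
tool_pos: [0.5521, 0.0492, 0.2411]
tool_rot: [1.23, 2.889, 0.0]
contact_force: [-0.8, 0.5, 0.2]
opening: 0.0431
grip_force: 0.0
t 22.1 p [0.5521 0.0492 0.2411] yaxis [0.721 0.693 0.001] F [-0.8  0.5  0.2] M [ 0.02 -0.01  0.01] op 0.0431 g 0.0 q6 -0.81
s 1 off [ 3.9 -0.9 59.1] rot [ 0.0011  0.0019 -0.008 ]
[-0.0452 -0.1234  1.7683 -0.0005  1.4945 -0.811 ]
side [([281, 181, 4, 11, 28], array([282.2, 186.4])), ([242, 310, 26, 26, 436], array([253.9, 323.8]))]
[[282.1, 181.3], [282.0, 186.2], [282.0, 191.0]]
wrist [([513, 0, 47, 31, 782], array([537. ,  12.5])), ([272, 216, 20, 31, 331], array([281.8, 233.2]))]
[[279.7, 241.1], [279.7, 232.0], [279.6, 224.1]]
```

```bash
python3 -m handwheel '[{"gripper":0,"offset":[2,0,15],"rotation":[0,0,0]},{"gripper":0,"offset":[2,0,35],"rotation":[0,0,0]},{"gripper":0,"offset":[2,0,52],"rotation":[0,0,0]},{"gripper":0,"offset":[2,0,58],"rotation":[0,0,0]},{"gripper":1,"offset":[2,0,58],"rotation":[0,0,0]},{"gripper":1,"offset":[2,0,58],"rotation":[0,0,0]},{"gripper":1,"offset":[2,0,58],"rotation":[0,0,0]},{"gripper":1,"offset":[2,0,58],"rotation":[0,0,0]}]' 25
python3 - <<'E'
from h import *
st()
o=ctrl.get_obs();T=R.from_rotvec(o["tool_rot"]);p=np.array(o["tool_pos"][:2]);piv=np.array([.5555,.0908])
v=p-piv;print("rad",np.linalg.norm(v));a0=np.arctan2(v[1],v[0]);a1=np.pi-.047;
d=a0%(2*np.pi)-a1; print("angle",d)
for f in np.linspace(0,1,11):
    a=a1+d*(1-f);q=piv+.04*np.array([np.cos(a),np.sin(a)])
    print(round(f,1),(T.inv().apply([*(q-p),0])*1000).round(1),"rot",round(d*f,3))
E
```

```text
t: 23.25
tool_pos: [0.5498, 0.0535, 0.1832]
tool_rot: [1.218, 2.895, 0.003]
contact_force: [2.7, 4.4, -2.9]
opening: 0.0129
grip_force: 25.7
t 23.25 p [0.5498 0.0535 0.1832] yaxis [0.715 0.699 0.002] F [ 2.7  4.4 -2.9] M [ 0.68 -0.32  0.02] op 0.0129 g 25.7 q6 -0.81
rad 0.03776159084697609
angle 1.4655960775276262
0.0 [-1.3 -1.8 -0. ] rot 0.0
0.1 [ 3.6 -5.  -0. ] rot 0.147
0.2 [ 8.9 -7.4 -0. ] rot 0.293
0.3 [14.6 -9.  -0. ] rot 0.44
0.4 [20.4 -9.7 -0. ] rot 0.586
0.5 [26.2 -9.7 -0. ] rot 0.733
0.6 [32.  -8.7 -0. ] rot 0.879
0.7 [37.6 -6.9 -0. ] rot 1.026
0.8 [42.8 -4.4 -0. ] rot 1.172
0.9 [47.7 -1.  -0. ] rot 1.319
1.0 [52.   2.9  0. ] rot 1.466
```

```bash
python3 -m handwheel '[{"gripper":1,"offset":[4,-3.5,0],"rotation":[0,0,0.147]},{"gripper":1,"offset":[9.5,-6,0],"rotation":[0,0,0.293]},{"gripper":1,"offset":[15,-7.5,0],"rotation":[0,0,0.44]},{"gripper":1,"offset":[21,-8.5,0],"rotation":[0,0,0.586]},{"gripper":1,"offset":[26.5,-8.5,0],"rotation":[0,0,0.733]},{"gripper":1,"offset":[32.5,-8,0],"rotation":[0,0,0.88]},{"gripper":1,"offset":[38,-6.5,0],"rotation":[0,0,1.026]},{"gripper":1,"offset":[38,-6.5,0],"rotation":[0,0,1.026]}]' 25
python3 - <<'E'
from h import *
st()
o=ctrl.get_obs();T=R.from_rotvec(o["tool_rot"]);p=np.array(o["tool_pos"][:2]);piv=np.array([.5555,.0908])
v=p-piv;print("rad",np.linalg.norm(v));d=np.arctan2(v[1],v[0])%(2*np.pi)-(np.pi-.047);print("angle",d)
for f in (.25,.5,.75,1,1.1):
    a=np.pi-.047+d*(1-f);q=piv+.04*np.array([np.cos(a),np.sin(a)]);print(f,(T.inv().apply([*(q-p),0])*1000).round(1),round(d*f,3))
E
```

```text
t: 24.25
tool_pos: [0.52, 0.077, 0.1833]
tool_rot: [2.482, 1.924, 0.011]
contact_force: [8.8, 7.0, -5.8]
opening: 0.0131
grip_force: 25.4
t 24.25 p [0.52   0.077  0.1833] yaxis [ 0.968 -0.249  0.005] F [ 8.8  7.  -5.8] M [ 1.23 -1.31  0.05] op 0.0131 g 25.4 q6 0.25
rad 0.038124984521518857
angle 0.4181775208470899
0.25 [ 2.4 -3.8 -0. ] 0.105
0.5 [ 6.2 -5.7  0. ] 0.209
0.75 [10.1 -7.1  0. ] 0.314
1 [14.1 -8.2  0. ] 0.418
1.1 [15.8 -8.5  0. ] 0.46
```

```bash
python3 -m handwheel '[{"gripper":1,"offset":[3,-2,0],"rotation":[0,0,0.105]},{"gripper":1,"offset":[6.5,-4,0],"rotation":[0,0,0.21]},{"gripper":1,"offset":[10.5,-5.5,0],"rotation":[0,0,0.314]},{"gripper":1,"offset":[14.5,-6,0],"rotation":[0,0,0.418]},{"gripper":1,"offset":[14.5,-6,0],"rotation":[0,0,0.418]},{"gripper":1,"offset":[14.5,-6,0],"rotation":[0,0,0.418]},{"gripper":1,"offset":[14.5,-6,0],"rotation":[0,0,0.418]},{"gripper":1,"offset":[14.5,-6,0],"rotation":[0,0,0.418]}]' 25
python3 - <<'E'
from h import *
st()
o=ctrl.get_obs();p=np.array(o["tool_pos"][:2]);piv=np.array([.5555,.0908])
v=p-piv;print("rad",np.linalg.norm(v),"angle",np.arctan2(v[1],v[0])%(2*np.pi)-(np.pi-.047))
E
```

```text
t: 25.25
tool_pos: [0.5164, 0.0912, 0.1833]
tool_rot: [-2.827, -1.37, -0.003]
contact_force: [3.8, 4.6, -2.3]
opening: 0.013
grip_force: 25.7
t 25.25 p [0.5164 0.0912 0.1833] yaxis [ 0.785 -0.62   0.001] F [ 3.8  4.6 -2.3] M [ 0.59 -0.55  0.15] op 0.013 g 25.7 q6 0.7
rad 0.039054790394900896 angle 0.037843385118875084
```

Angle is about 0.04. Release, rise clear and check.

```bash
python3 -m handwheel '[{"gripper":0.5,"offset":[0,0,0],"rotation":[0,0,0]},{"gripper":0,"offset":[0,0,0],"rotation":[0,0,0]},{"gripper":0,"offset":[0,0,0],"rotation":[0,0,0]},{"gripper":0,"offset":[0,0,-20],"rotation":[0,0,0]},{"gripper":0,"offset":[0,0,-50],"rotation":[0,0,0]},{"gripper":0,"offset":[0,0,-90],"rotation":[0,0,0]},{"gripper":0,"offset":[0,0,-130],"rotation":[0,0,0]},{"gripper":0,"offset":[0,0,-130],"rotation":[0,0,0]}]' 25; python3 -m handwheel '[{"gripper":0,"offset":[0,-30,0],"rotation":[0,0,0]},{"gripper":0,"offset":[0,-70,0],"rotation":[0,0,0]},{"gripper":0,"offset":[0,-110,0],"rotation":[0,0,0]},{"gripper":0,"offset":[0,-150,0],"rotation":[0,0,0]},{"gripper":0,"offset":[0,-160,0],"rotation":[0,0,0]},{"gripper":0,"offset":[0,-160,0],"rotation":[0,0,0]},{"gripper":0,"offset":[0,-160,0],"rotation":[0,0,0]},{"gripper":0,"offset":[0,-160,0],"rotation":[0,0,0]}]' 25
python3 - <<'E'
from h import *
np.set_printoptions(precision=4,suppress=True)
st()
s=ctrl.get_image("side");t=ctrl.get_image("top")
cv2.imwrite("pics/c8.png",np.hstack([cv2.resize(t["image"][150:250,190:290,::-1],None,fx=4,fy=4,interpolation=cv2.INTER_CUBIC),cv2.resize(s["image"][185:285,240:340,::-1],None,fx=4,fy=4,interpolation=cv2.INTER_CUBIC)]))
for n,d in(("side",s),("top",t)):
    m=cv2.inRange(cv2.cvtColor(d["image"],cv2.COLOR_RGB2HSV),(0,170,80),(6,255,255));k,l,q,ce=cv2.connectedComponentsWithStats(m)
    print(n,[(q[i].tolist(),ce[i].round(1)) for i in range(1,k) if 15<q[i,4]<100])
    for a in(-.1,0,.1,.2):
        b=np.pi-.047+a;P=[.5555+.04*np.cos(b),.0908+.04*np.sin(b)];print(a,proj(d,[[*P,.206],[*P,.191]]).round(1).tolist())
E
```

```text
t: 26.25
tool_pos: [0.5178, 0.0909, 0.3195]
tool_rot: [2.824, 1.366, 0.014]
contact_force: [-0.1, 0.3, -0.1]
opening: 0.0425
grip_force: 0.0
t: 27.25
tool_pos: [0.391, 0.1897, 0.3126]
tool_rot: [2.829, 1.366, -0.001]
contact_force: [-0.1, -0.2, 0.2]
opening: 0.0429
grip_force: 0.0
t 27.25 p [0.391  0.1897 0.3126] yaxis [ 0.783 -0.622 -0.   ] F [-0.1 -0.2  0.2] M [-0.02  0.    0.02] op 0.0429 g 0.0 q6 0.95
side [([293, 188, 5, 12, 41], array([295.3, 193.7]))]
-0.1 [[295.4, 190.8], [295.2, 195.8]]
0 [[295.5, 189.9], [295.3, 194.9]]
0.1 [[295.4, 189.1], [295.2, 194.1]]
0.2 [[295.2, 188.2], [295.0, 193.2]]
top [([254, 210, 5, 6, 25], array([256.1, 212.2])), ([312, 362, 15, 8, 17], array([319.6, 365.4]))]
-0.1 [[253.9, 212.3], [254.2, 213.4]]
0 [[255.4, 212.4], [255.6, 213.5]]
0.1 [[256.8, 212.2], [257.1, 213.3]]
0.2 [[258.3, 212.0], [258.5, 213.1]]
```

View pics/c8.png

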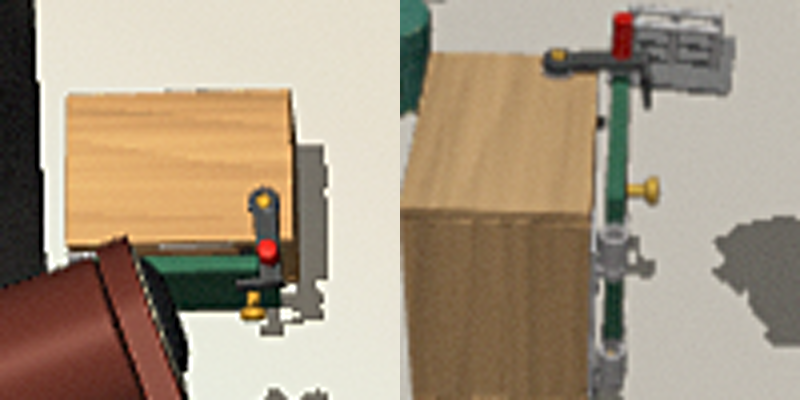

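Left: catch arm points forward across the shut door, pivot (263,201), knob (268,250). Right: the door is shut, with the nose in front of it. I refine the angle before handing in.

Run:
```python
from h import *
np.set_printoptions(precision=4,suppress=True)
s=ctrl.get_image("side");t=ctrl.get_image("top")
piv=np.array([.556,.091])
for n,a,b in(("start",(269.5,199.4),(282.2,186.1)),("now",(256.1,212.2),(295.3,193.7))):
    X=tri((t,*a),(s,*b));v=X[:2]-piv;print(n,X,np.linalg.norm(v),np.arctan2(v[1],v[0])%(2*np.pi)-np.pi+.047)
    for z in(.195,.2):
        Y=onz(t,*a,z);v=Y[:2]-piv;print("  top",z,Y,np.linalg.norm(v),np.arctan2(v[1],v[0])%(2*np.pi)-np.pi+.047)
# pivot from cap in current images
T=lambda x,y:(190+(x+.5)/4-.5,150+(y+.5)/4-.5);S=lambda x,y:(240+(x-400+.5)/4-.5,185+(y+.5)/4-.5)
print("pivot",tri((t,*T(263,201)),(s,*S(558,57))))
```

```text
start [0.5499 0.052  0.1923] 0.03942409792570716 1.4634244920788533
  top 0.195 [0.551  0.0518 0.195 ] 0.03952833568753029 1.4911294533789559
  top 0.2 [0.5498 0.0518 0.2   ] 0.039694236588679675 1.4620059377198038
now [0.5169 0.0913 0.1942] 0.03909426299820978 0.03984631853993188
  top 0.195 [0.5181 0.091  0.195 ] 0.03788452251956472 0.04646921721712423
  top 0.2 [0.5171 0.0909 0.2   ] 0.0389281830391969 0.05026880175092592
pivot [0.5565 0.0911 0.1779]
```

```bash
python3 -c "
from station import ctrl
print(ctrl.finish_job())"
```

```text
the job is handed in; nothing more can be done
None
```

The door hangs on both pins and is shut, the catch points forward (about 0.04 rad measured), and the job was handed in at about 27 s; the hand-in returned no verdict.

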